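# Set and lock the pencil arm over the banding wheel

### The arm

A 6-joint arm with a two-finger parallel gripper is mounted at the origin on the work surface. World frame = base frame: x ahead of the robot, y to its left, z up, the work surface at z = 0. Lengths are in m, angles in rad, forces in N, time in s.
With the tool pointing down it reaches from about 0.225 to 0.875 m from the base axis. Payload 3.4 kg.
Tool frame: the origin (TCP) lies midway between the tips of the shut fingers; the grasp point (between the pads) lies 19 mm behind it (manip.grasp_offset is the distance from the TCP to the grasp point, in m); x points along the fingers, y is the direction in which the jaws open and shut, and the axes are right-handed (so a half turn about x gives the same grasp; the last joint's range is limited). The gripper opens to 85 mm and grips with 20 to 120 N. Pads are 22 mm wide; open, the fingers measure 114 mm over their backs; the gripper's body (76 mm by 85 mm) begins 54 mm behind the grasp point. The pads swing forward as they close: fully open they stand 13 mm farther back than shut.
Start: joints at [-1.287, 0.276, 1.505, -0, 1.361, -0.121], TCP at [0.226, -0.529, 0.231] pointing down, gripper open.
Joint ranges: [-2.89, 2.89], [-0.75, 2.08], [0.22, 2.7], [-1.18, 4.32], [0.11, 2.71], [-2.7, 2.7]. Speed limits (rad/s): [2.57, 2.57, 3.14, 3.14, 3.14, 3.14].

### API

Orientations are given as a unit quaternion [w, x, y, z].
In Python, from rig import manip gives the robot as it stands.
- The arm moves only by the shell command python3 -m creep 'ROWS' [OPENING] [FORCE]. ROWS is a JSON object of lists of equal length, an entry for each row: "delta_pos": the shift along the tool's x, y, z in cm, a list of three; "dr": the turn, a rotation vector about the tool's x, y, z in rad, a list of three. In form: {"delta_pos": [[dx, dy, dz], ...], "dr": [[rx, ry, rz], ...]}. A call has 1 to 10 rows; each row is the pose to reach, as a shift and turn from the pose commanded when the call began, along the tool's axes at that moment; what a row does not reach only later rows make up. A row lasts 1/10 s, in which the tool goes at most 50 mm and 8.59 degrees, less where a joint would pass 70% of its speed; a pose out of reach is approached as far as the arm can. A call with a gripper value outside its range is refused whole. OPENING is the opening, from -1 (shut) to 1 (fully open), set as the call begins (- or left out, the last holds). The fingers move at their own pace and stop on an object; FORCE is the grip in N (left out, the last holds). Time passes only in rows, so rows that repeat a pose let the fingers close. It gives the time, the measured TCP pose, the force and the opening at its end, in the units of the state.
- manip.get_state(): the state, without advancing time (a new reading comes with each control period).
- manip.get_image(name): name is "side" or "top" or "wrist"; returns a dict with "pixels" (480x640x3 uint8, blue, green, red), "depth" (480x640 float32, m along the optical axis (not along the pixel's ray), 0 where there is no reading), "intrinsics" (3x3 intrinsics, pixels), "rvec" (rotation vector, rad) and "tvec" (3), from world to camera coordinates, as OpenCV has them. Camera axes: x right, y down, z forward; pixel columns grow to the right and rows downward; lengths in m; the calibration is good to about 2 mm. A picture is of the moment at which its call begins.
- manip.sign_off(): hands the job in, once; it reports no verdict.
The state is a dict: "clock": time; "qpos": joint angles; "qd": joint speeds; "effort": joint torques, N m; "position": TCP position; "ee_rot": TCP orientation; "contact_force": force on the tool from outside, world axes, zero at the start; "moment": the same for the moment, N m; "width": finger opening in m.
Only numpy, scipy, OpenCV 4.12 (cv2) and the standard library are available. Lean on these libraries where they do the work, as an engineer would, in place of code of your own. Each camera call takes 0.05 s, during which the arm holds its last target. There are 200 camera calls.

### The job

Set the pencil arm over the banding wheel: turn the rod about its own axis until the pencil holder stands upright with its knob on top, and draw the rod out until the ring mark just shows, flush with the mouth of the guide tube. Then, with a finger bearing on the rod to hold it at its mark, press the cam lever fully shut alongside it. Finish there while still holding, fingers pressing on the rod: do not let go, and leave the plate, pots, jar and tools around it where they are.

Things in the scene. Friction and masses are not known exactly. Their poses are not given: they have to be found in the camera images.
- gauge: Pencil arm, a fixed bench fixture: cast foot 110 x 130 mm, steel post, and on it a level aluminium guide tube with a rod through it. Origin under the foot's centre; x runs out along the rod, roughly from the robot's left to its right; y points to the side where the cam lever is; z up. Nothing on it but the rod's knob is higher than 14 mm above the rod's axis.
- mouth (a point): Centre of the guide tube's open mouth, on the rod's axis: 55 mm out (x) from gauge's origin and 165 mm above the table. Axes as gauge: x out along the rod, y to the lever side, z up. The square collar here reaches 13 mm to the side away from the lever, 29 mm to the lever side, 14 mm up and down. Beyond the mouth (+x) there are only the rod and the lever.
- rod: Round steel rod, 12 mm thick, 0.2 kg; it slides (drag 2 N) and turns about its axis (drag 0.2 N m) in the guide tube and stays where it is left; a finger pressed hard on its side and moved up or down can roll it. Origin on its axis where the pencil holder crosses its end, 70 to 105 mm from the mouth at the start, 135 at the mark. x outward, z up through the knob. Chuck block here: 18 x 20 x 20 mm.
- knob (a point): Centre of the knurled knob on the pencil holder, 37 mm from the rod's axis along rod's z; axes as rod. Knob 14 mm thick, 22 mm long along z. The place to take hold for turning and drawing out the rod. At the start it leans 0.30 to 0.65 rad off upright, to the side away from the lever (-y of mouth). The 7 mm pencil reaches 52 mm below the rod's axis.
- ring (a point): Ring mark: a dark ring 3 mm wide round the rod. This point is on the axis at the ring's inner edge (nearer the tube), 135 mm behind rod's origin, so it is inside the tube at the start. At the mark it coincides with mouth: the ring just shows. Axes as rod.
- lever (a joint): Cam lever angle (rad): 0 = shut, along the rod; starts 0.55 to 0.70 open, swung out level; stays where left; some 5 to 15 N near its end shuts it. Below about 0.4 the cam bites and tends to draw the rod 1 to 3 mm into the tube. One parallel grasp from above, 36 mm beyond the mouth, presses both together: one finger on the rod's side away from the lever, the other on the lever's outer face.
- lever_tip (a point): End of the flat steel lever, at the rod's height. Lever 54 mm from pin to end, 14 to 18 mm high, 6 to 7 mm thick; upright pin 6 mm back from the mouth and 19 mm to its +y side. Site x points along the lever away from the pin, y to its outer face, 3.5 mm from this point. Shut, the outer face is 22 mm from the rod's axis and the end is 48 mm beyond the mouth.
- wheel: Banding wheel (fixed), a round turntable 220 mm across, 60 mm high, under the outer end of the rod; origin under its centre.
- plate: Unglazed plate, 180 mm across and 24 mm high, loose on the wheel, its rim 84 to 86 mm above the table; origin under its centre. Leave alone.
- mug: White mug, 78 mm across, 85 mm high, beyond the arm; origin under its centre. Leave alone.
- glaze_jar: Glaze jar with a lid, 64 mm across, 85 mm high, on the robot's side of the arm; origin under its centre. Leave alone.
- bowl: Unglazed bowl, 110 mm across, 50 mm high; origin under its centre. Leave alone.
- vase: Small white vase, 80 mm across, 105 mm high; origin under its centre. Leave alone.
- brush: Glaze brush lying on the table. Leave alone.
- spatula: Spatula lying on the table. Leave alone.

How it is judged:
By the outcome, as a careful person would: the job done as asked, in the order asked, and still so for the second after the job is handed in, while the arm keeps its last pose, push and grip.
It also fails if it takes over 38 s, if anything falls off the work surface, if the arm or the gripper's body presses on something with over 40 N, if the wrist force passes 120 N, or if a joint passes its speed limit or range.

## Working session

There is one attempt and no reset: what is moved stays moved. The work goes in short steps, Python scripts to look and compute and a shell command to move; the robot and the scene stay as the last step left them, time stands still between calls to the robot, and variables do not carry over. Pictures are saved under pics/ and viewed, about 8 in all and at most 12, crops included, and the job is handed in when it is done.

```bash
mkdir -p pics; cat > h.py <<'E'
import numpy as np, cv2
from rig import manip
from scipy.spatial.transform import Rotation as R
def shot(n,save):
    im=manip.get_image(n); cv2.imwrite('pics/'+save+'.png',im['pixels'])
    np.savez('pics/'+save+'.npz',**im); return im
def cam(im):
    Rm=cv2.Rodrigues(np.array(im['rvec'],float))[0]; t=np.array(im['tvec'],float).ravel(); return np.array(im['intrinsics']),Rm,t
def cloud(im):
    K,Rm,t=cam(im); d=im['depth']; v,u=np.mgrid[0:480,0:640]
    P=np.stack([(u-K[0,2])/K[0,0]*d,(v-K[1,2])/K[1,1]*d,d],-1)
    return (P-t)@Rm
def ray(im,u,v):
    K,Rm,t=cam(im); d=np.linalg.inv(K)@[u,v,1]; return -Rm.T@t, Rm.T@d
def onz(im,u,v,z):
    c,d=ray(im,u,v); return c+d*(z-c[2])/d[2]
def proj(im,p):
    K,Rm,t=cam(im); q=K@(Rm@np.array(p)+t); return q[:2]/q[2]
def tcp():
    s=manip.get_state(); w,x,y,z=s['ee_rot']; return np.array(s['position']),R.from_quat([x,y,z,w]),s
E
python3 - <<'E'
from h import *
for n in ['side','top']:
    im=shot(n,n+'0'); K,Rm,t=cam(im); print(n,-Rm.T@t,Rm[2])
p,r,s=tcp(); print(p,r.as_matrix(),s['clock'],s['width'])
E
```

```text
side [0.49849411 0.95302609 0.74420685] [ 0.03942302 -0.85252171 -0.52120299]
top [ 0.46819027 -0.01086102  1.20931875] [ 0.09047439  0.01340742 -0.99580853]
[ 0.22634062 -0.5280403   0.23052974] [[-4.66740498e-04  3.93909612e-01 -9.19149063e-01]
 [ 1.60947227e-03 -9.19147677e-01 -3.93909835e-01]
 [-9.99998596e-01 -1.66319860e-03 -2.04983154e-04]] 0.1 0.08539437065394832
```

View pics/top0.png

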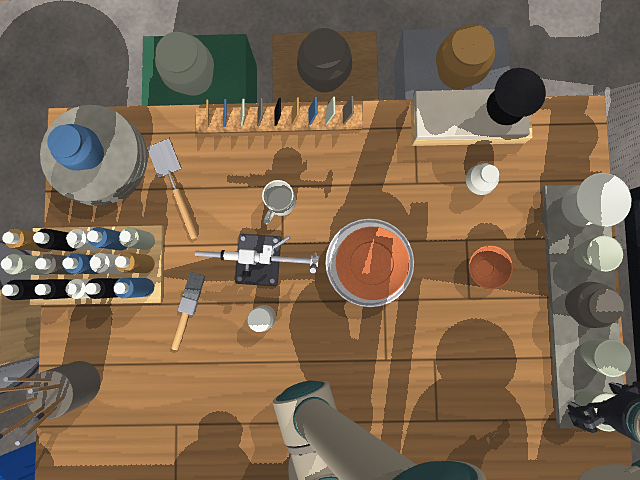

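View pics/side0.png

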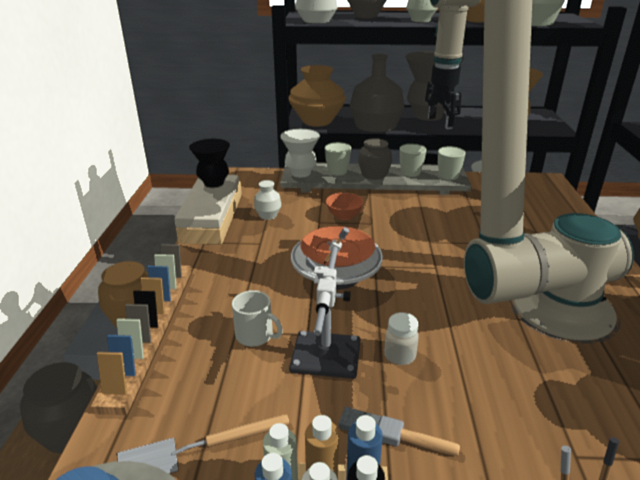

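The top view shows the rod running from (195,254) to about (318,262), and the lever near (285,240) on the far side. The collar is around (262,257), and the knob leans toward the robot at (314,268). The side view agrees.

```bash
python3 - <<'E'
from h import *
im=dict(np.load('pics/top0.npz')); P=cloud(im); 
for (u,v) in [(200,254),(215,255),(230,256),(285,259),(295,260),(305,261)]:
    # rod top: strongest height in column
    c=P[v-8:v+9,u]; k=np.where((c[:,2]>.155)&(c[:,2]<.185))[0]; print(u,v-8+k, c[k].mean(0).round(4) if len(k) else 0)
im2=im['pixels'][215:300,185:345]; cv2.imwrite('pics/c1.png',cv2.resize(im2,(800,425),interpolation=cv2.INTER_CUBIC))
z=P[...,2]
m=(z>.13)&(z<.25)
for v in range(232,280,1): print(v,''.join('%2d '%(z[v,u]*100) if m[v,u] else ' . ' for u in range(252,326,2)))
E
```

```text
200 [251 252 253 254 255] [0.5354 0.284  0.1692]
215 [252 253 254 255 256] [0.5325 0.2501 0.1693]
230 [251 252 253 254 255 256 257 258 259] [0.5295 0.2159 0.1707]
285 [257 258 259 260 261] [0.5182 0.0923 0.1713]
295 [257 258 259 260 261 262] [0.5167 0.0701 0.1692]
305 [258 259 260 261 262] [0.5152 0.0477 0.169 ]
232  .  .  .  .  .  .  .  .  .  .  .  .  .  .  .  .  .  .  .  .  .  .  .  .  .  .  .  .  .  .  .  .  .  .  .  .  . 
233  .  .  .  .  .  .  .  .  .  .  .  .  .  .  .  .  .  .  .  .  .  .  .  .  .  .  .  .  .  .  .  .  .  .  .  .  . 
234  .  .  .  .  .  .  .  .  .  .  .  .  .  .  .  .  .  .  .  .  .  .  .  .  .  .  .  .  .  .  .  .  .  .  .  .  . 
235  .  .  .  .  .  .  .  .  .  .  .  .  .  .  .  .  .  .  .  .  .  .  .  .  .  .  .  .  .  .  .  .  .  .  .  .  . 
236  .  .  .  .  .  .  .  .  .  .  .  .  .  .  .  .  .  . 17  .  .  .  .  .  .  .  .  .  .  .  .  .  .  .  .  .  . 
237  .  .  .  .  .  .  .  .  .  .  .  .  .  .  .  .  . 17 17  .  .  .  .  .  .  .  .  .  .  .  .  .  .  .  .  .  . 
238  .  .  .  .  .  .  .  .  .  .  .  .  .  .  .  . 17 17 17  .  .  .  .  .  .  .  .  .  .
[... 4080 characters left out ...]
.  . 
274  .  .  .  .  .  .  .  .  .  .  .  .  .  .  .  .  .  .  .  .  .  .  .  .  .  .  .  .  .  .  .  .  .  .  .  .  . 
275  .  .  .  .  .  .  .  .  .  .  .  .  .  .  .  .  .  .  .  .  .  .  .  .  .  .  .  .  .  .  .  .  .  .  .  .  . 
276  .  .  .  .  .  .  .  .  .  .  .  .  .  .  .  .  .  .  .  .  .  .  .  .  .  .  .  .  .  .  .  .  .  .  .  .  . 
277  .  .  .  .  .  .  .  .  .  .  .  .  .  .  .  .  .  .  .  .  .  .  .  .  .  .  .  .  .  .  .  .  .  .  .  .  . 
278  .  .  .  .  .  .  .  .  .  .  .  .  .  .  .  .  .  .  .  .  .  .  .  .  .  .  .  .  .  .  .  .  .  .  .  .  . 
279  .  .  .  .  .  .  .  .  .  .  .  .  .  .  .  .  .  .  .  .  .  .  .  .  .  .  .  .  .  .  .  .  .  .  .  .  .
```

View pics/c1.png

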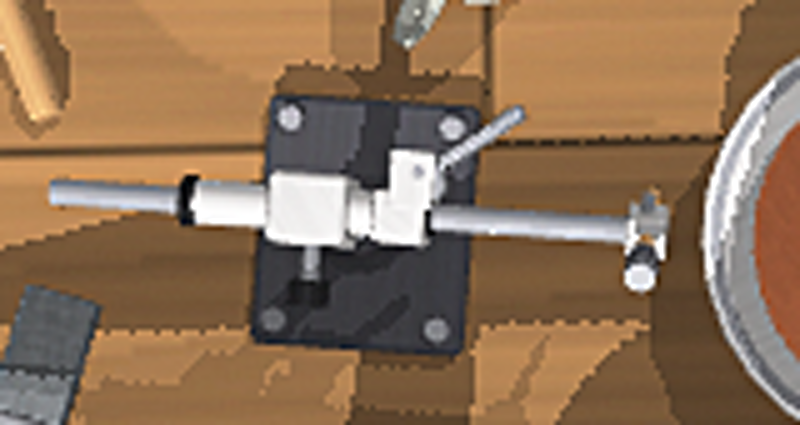

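The crop shows the collar's outer edge at about (271.5,258.5), the lever pin at (268.6,249.4) and the lever tip at about (289,236). The chuck is at about (314.6,262), and the knob leans toward the robot, with its end at (313,270).

```bash
cat >> h.py <<'E'
gx=np.array([-.085,-.9964,0]); gx/=np.linalg.norm(gx); gz=np.array([0,0,1.]); gy=np.cross(gz,gx)
G=np.c_[gx,gy,gz]
def delta(target,Rt=None):
    "shift in tool axes (cm) and rotvec (tool axes) from now"
    p,r,s=tcp(); out=r.inv().apply(target-p)*100
    return out.round(2), (r.inv()*R.from_matrix(Rt)).as_rotvec().round(3) if Rt is not None else None
def tool(tilt): # tool x down, y=gauge y, z=gauge x, rotated about gauge x by tilt (positive: hand leans to -gy)
    return R.from_rotvec(gx*tilt).as_matrix()@np.c_[-gz,gy,gx]
E
python3 - <<'E'
from h import *
im=dict(np.load('pics/top0.npz')); P=cloud(im)
m=onz(im,271.5,258.8,.165); m1=onz(im,271.5,255,.179); pin=onz(im,268.6,249.4,.175); o=onz(im,314.6,260.5,.175); tip=onz(im,289,236.5,.173)
print('mouth',m,m1); ax=np.array([.5152,.0477,.165])
L=lambda p:(G.T@(p-ax)).round(4)
for n,q in dict(m=m,m1=m1,pin=pin,o=o,tip=tip).items(): print(n,L(q))
z=P[...,2]; u0=[(v,u) for v in range(262,274) for u in range(306,322) if z[v,u]>.19]
k=np.array([P[a] for a in u0]); print('knob pts',k.mean(0),L(k.mean(0)),k[:,2].max(),[L(k)[0] for k in [k[k[:,2].argmax()]]])
hov=np.array([.50,.04,.36]); 
print(delta(hov,tool(0)))
E
```

```text
mouth [0.51950961 0.12337097 0.165     ] [0.52727532 0.1215047  0.179     ]
m [-0.0758 -0.0021  0.    ]
m1 [-0.0746  0.0058  0.014 ]
pin [-0.0825  0.018   0.01  ]
o [0.0218 0.0001 0.01  ]
tip [-0.0393  0.0501  0.008 ]
knob pts [0.49560298 0.02820824 0.22202875] [ 0.0211 -0.0179  0.057 ] 1.209318746158843 [np.float64(0.0623)]
(array([-12.87, -41.45, -47.53]), array([-1.081e+00, -1.000e-03,  1.000e-03]))
```

```bash
python3 -m creep '{"delta_pos": [[-5,-3,-3],[-9,-7,-7],[-12.9,-10,-11],[-12.9,-14,-15],[-12.9,-18,-19],[-12.9,-22,-23],[-12.9,-25,-27],[-12.9,-29,-31],[-12.9,-32,-35],[-12.9,-35,-39]], "dr": [[-0.1,0,0],[-0.2,0,0],[-0.3,0,0],[-0.4,0,0],[-0.5,0,0],[-0.6,0,0],[-0.7,0,0],[-0.8,0,0],[-0.9,0,0],[-1.0,0,0]]}' 1 60
python3 -c "
from h import *
print(delta(np.array([.50,.04,.36]),tool(0)))"
```

```text
clock: 1.1
position: [0.4162, -0.1096, 0.3599]
ee_rot: [-0.458, -0.539, -0.458, 0.539]
contact_force: [1.1, -1.0, 0.2]
width: 0.0853
(array([-1.000e-02,  5.860e+00, -1.612e+01]), array([-0.077,  0.   , -0.   ]))
```

```bash
python3 -m creep '{"delta_pos": [[0,1.5,-4],[0,3,-8],[0,4.5,-12],[0,5.9,-16],[0,5.9,-16],[0,5.9,-16]], "dr": [[-0.03,0,0],[-0.06,0,0],[-0.077,0,0],[-0.077,0,0],[-0.077,0,0],[-0.077,0,0]]}'
python3 -c "
from h import *
im=shot('wrist','w0'); K,Rm,t=cam(im); print(-Rm.T@t,Rm[2],K[0,0]); print(tcp()[0])
for p in ([.5195,.1234,.165],[.5134,.0263,.165]): print(proj(im,p))"
```

```text
clock: 1.7
position: [0.5006, 0.037, 0.3591]
ee_rot: [-0.478, -0.521, -0.478, 0.522]
contact_force: [0.6, -0.3, -0.3]
width: 0.0857
[0.50659903 0.1089806  0.50044342] [-0.02627959 -0.28214144 -0.95901282] 340.4181222065376
[0.50026033 0.03620031 0.35936754]
[333.68684962 131.09757257]
[334.96258026 232.60015729]
```

View pics/w0.png

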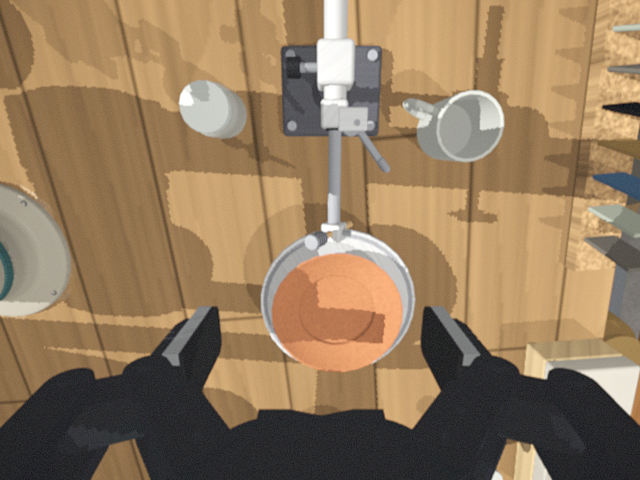

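The wrist view shows the whole mechanism: collar edge near (336,130), chuck at (337,231) and knob end near (316,241). I'll zoom in for accuracy.

```bash
python3 - <<'E'
from h import *
im=dict(np.load('pics/w0.npz')); c=im['pixels'][95:260,290:400]
cv2.imwrite('pics/c2.png',cv2.resize(c,None,fx=3.6,fy=3.6,interpolation=cv2.INTER_CUBIC))
P=cloud(im); q=P.reshape(-1,3); L=(q-[.5134,.0263,.165])@G
k=L[(abs(L[:,0])<.02)&(abs(L[:,1])<.06)&(L[:,2]>.022)&(L[:,2]<.07)]; print(len(k),k.mean(0),k.max(0),k.min(0))
b=k[:,2]>.038; print(k[b].mean(0))
r=L[(L[:,0]>-.08)&(L[:,0]<-.02)&(abs(L[:,1])<.012)&(L[:,2]>-.003)&(L[:,2]<.01)]
for a in(-.07,-.05,-.03): s=r[abs(r[:,0]-a)<.01]; print(a,s.mean(0),s[:,1].min(),s[:,1].max(),s[:,2].max())
E
```

```text
325 [-0.00225044 -0.01861581  0.03790738] [ 0.00609623 -0.00846703  0.04545013] [-0.00822258 -0.02864719  0.02379648]
[-0.00145567 -0.02144961  0.0413873 ]
-0.07 [-0.0699015  -0.00174837  0.0035494 ] -0.007426281129454492 0.004244032603838289 0.006391333998448656
-0.05 [-0.05016805 -0.00178542  0.00356235] -0.007322975031795529 0.004509036593694335 0.006773585882484029
-0.03 [-0.03004215 -0.00187511  0.00362134] -0.007246149152143929 0.0037444467568681426 0.006758362222883035
```

View pics/c2.png

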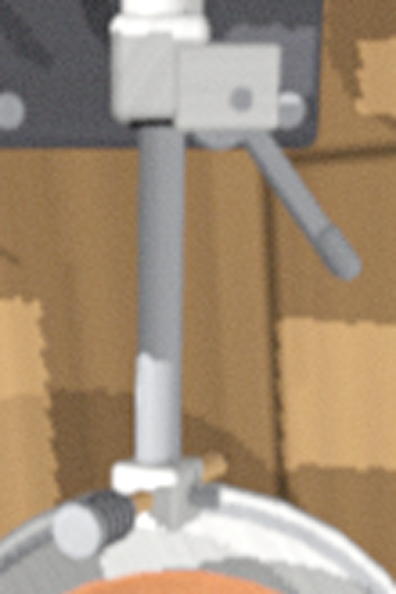

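The crop shows the collar front edge at about (332,129) in full-image pixels, the lever tip at about (388,169) and the knob end at about (312,241). The knob leans about 0.45 rad.

```bash
python3 - <<'E'
from h import *
im=dict(np.load('pics/w0.npz')); A=np.array([.5134,.0263,.165])
e=onz(im,333,129,.179); print('mouth edge',G.T@(e-A), 'tip',G.T@(onz(im,386,170,.173)-A))
th=.45; k=-np.sin(th)*gy+np.cos(th)*gz; o=A-.0016*gy-.001*gx
for d in (.09,.017): print(d,delta(o+k*d,tool(th)))
E
```

```text
mouth edge [-0.09839213 -0.00328923  0.014     ] tip [-0.06227554  0.04694423  0.008     ]
0.09 (array([11.34, -2.66,  0.77]), array([-0.003,  0.002,  0.451]))
0.017 (array([17.91,  0.52,  0.76]), array([-0.003,  0.002,  0.451]))
```

```bash
python3 -m creep '{"delta_pos": [[3,-1,0.3],[6,-2,0.6],[9,-2.7,0.77],[11.3,-2.7,0.77],[11.3,-2.66,0.77],[13,-1.85,0.77],[15,-0.9,0.77],[17,0.06,0.77],[17.9,0.5,0.77],[17.9,0.5,0.77]], "dr": [[0,0,0.12],[0,0,0.24],[0,0,0.36],[0,0,0.45],[0,0,0.45],[0,0,0.45],[0,0,0.45],[0,0,0.45],[0,0,0.45],[0,0,0.45]]}'
python3 -c "
from h import *
shot('wrist','w1')
A=np.array([.5134,.0263,.165]);p,r,s=tcp(); print(G.T@(p-A), (G.T@r.as_matrix()).round(3).tolist())"
```

```text
clock: 2.75
position: [0.5069, 0.0273, 0.1813]
ee_rot: [0.581, 0.615, 0.349, -0.403]
contact_force: [-0.1, -0.2, -0.1]
width: 0.0854
[-0.0006387  -0.00675427  0.01696301] [[0.002, 0.004, 1.0], [0.436, 0.9, -0.005], [-0.9, 0.436, 0.0]]
```

View pics/w1.png

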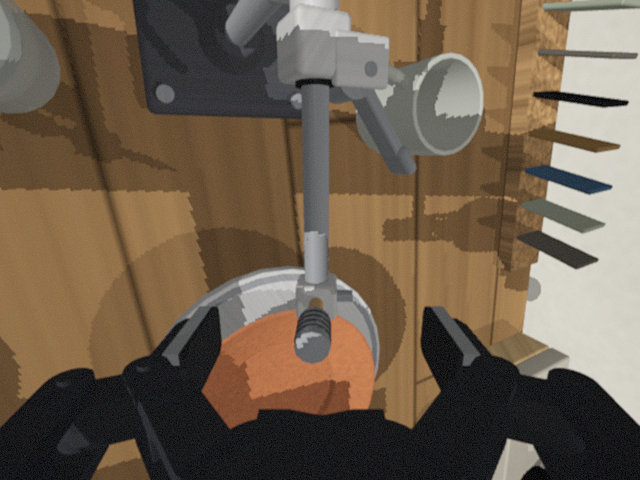

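The knob at (313,335) sits between the pads (190–450, centred near 320) and is aligned with the tilt, so I'll close.

```bash
python3 -m creep '{"delta_pos": [[0,0,0],[0,0,0],[0,0,0],[0,0,0],[0,0,0],[0,0,0],[0,0,0],[0,0,0]], "dr": [[0,0,0],[0,0,0],[0,0,0],[0,0,0],[0,0,0],[0,0,0],[0,0,0],[0,0,0]]}' -1 60
python3 - <<'E'
from h import *
A=np.array([.5134,.0263,.165]);p,r,s=tcp(); l=G.T@(p-A); print(l,s['width'])
ax=np.array([l[0],-.0016,0]); 
# arc: rotate TCP about rod axis by -phi, plus draw 38mm, in current tool axes
for phi in (.15,.3,.45):
    q=ax+R.from_rotvec([-phi,0,0]).apply(l-ax); print(phi,(r.inv().apply(G@(q-l))*100).round(2))
E
```

```text
clock: 3.6
position: [0.5045, 0.0283, 0.1811]
ee_rot: [0.582, 0.615, 0.349, -0.402]
contact_force: [-5.3, 0.4, 5.7]
width: 0.0121
[-0.00128408 -0.00905422  0.01613843] 0.012127603184452223
0.15 [ 0.02  0.27 -0.  ]
0.3 [ 0.09  0.52 -0.  ]
0.45 [ 0.19  0.77 -0.  ]
```

```bash
python3 -m creep '{"delta_pos": [[0.02,0.1,0],[0.04,0.2,0],[0.07,0.3,0],[0.1,0.4,0],[0.15,0.5,0],[0.15,0.5,0],[0.15,0.5,0]], "dr": [[0,0,-0.09],[0,0,-0.18],[0,0,-0.27],[0,0,-0.36],[0,0,-0.452],[0,0,-0.452],[0,0,-0.452]]}'
python3 - <<'E'
from h import *
A=np.array([.5134,.0263,.165]);p,r,s=tcp(); l=G.T@(p-A); print(l,s['width'],s['contact_force'],s['moment'],(G.T@r.as_matrix()).round(3).tolist())
E
```

```text
clock: 4.3
position: [0.5127, 0.0276, 0.183]
ee_rot: [0.478, 0.522, 0.477, -0.521]
contact_force: [1.4, 0.2, 7.5]
width: 0.0123
[-0.00126115 -0.00081724  0.01804785] 0.012347797764486234 [1.36848333 0.23599249 7.48699523] [ 0.01613931  0.07135476 -0.0583639 ] [[-0.0, 0.004, 1.0], [0.002, 1.0, -0.004], [-1.0, 0.002, -0.0]]
```

```bash
python3 -m creep '{"delta_pos": [[0,0,0.5],[0,0,1.0],[0,0,1.5],[0,0,2.0],[0,0,2.5],[0,0,3.0],[0,0,3.4],[0,0,3.7],[0,0,3.7],[0,0,3.7]], "dr": [[0,0,0],[0,0,0],[0,0,0],[0,0,0],[0,0,0],[0,0,0],[0,0,0],[0,0,0],[0,0,0],[0,0,0]]}'
python3 - <<'E'
from h import *
A=np.array([.5134,.0263,.165]);p,r,s=tcp(); l=G.T@(p-A); print(l,s['width'],s['contact_force'],s['moment'])
im=shot('wrist','w2'); B=A-.0016*gy
ms=proj(im,B-.098*gx); print(ms); u,v=map(int,ms)
c=im['pixels'][max(0,v-40):v+160,u-100:u+100]; cv2.imwrite('pics/c3.png',cv2.resize(c,(600,600*c.shape[0]//200),interpolation=cv2.INTER_CUBIC)); print(u-100,max(0,v-40))
E
```

```text
clock: 5.3
position: [0.5094, -0.0094, 0.1831]
ee_rot: [0.478, 0.523, 0.476, -0.521]
contact_force: [0.9, 0.2, 5.0]
width: 0.0124
[ 0.03587319 -0.00100096  0.01806079] 0.012359924815489962 [0.87877628 0.20293795 4.96655608] [ 0.07072888 -0.10394289 -0.05108731]
[318.66888975 -13.0179982 ]
218 0
```

View pics/c3.png

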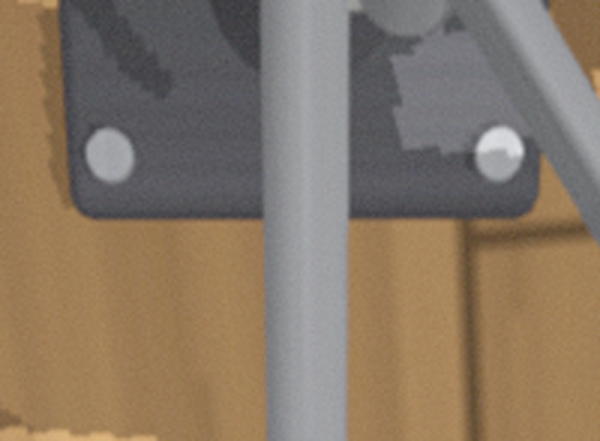

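The mouth is just above the frame and the ring isn't visible. I'll draw 1 mm more, let go and look from higher up.

```bash
python3 -m creep '{"delta_pos": [[0,0,0.1],[0,0,0.1],[0,0,0.1]], "dr": [[0,0,0],[0,0,0],[0,0,0]]}'
python3 -m creep '{"delta_pos": [[0,0,0],[0,0,0],[0,0,0],[0,0,0],[-3,0,0],[-6,0,-1.5],[-9,0,-3],[-9,0,-4],[-9,0,-4],[-9,0,-4]], "dr": [[0,0,0],[0,0,0],[0,0,0],[0,0,0],[0,0,0],[0,0,0],[0,0,0],[0,0,0],[0,0,0],[0,0,0]]}' 1
python3 - <<'E'
from h import *
A=np.array([.5134,.0263,.165]);p,r,s=tcp(); l=G.T@(p-A); print(l,s['width'],s['contact_force'])
im=shot('wrist','w3'); B=A-.0016*gy
ms=proj(im,B-.098*gx); print(ms, proj(im,B+.037*gx)); u,v=map(int,ms); v0=max(0,v-60)
c=im['pixels'][v0:v0+200,u-60:u+100]; cv2.imwrite('pics/c4.png',cv2.resize(c,None,fx=3,fy=3,interpolation=cv2.INTER_CUBIC)); print(u-60,v0)
E
```

```text
clock: 5.65
position: [0.5093, -0.0099, 0.1831]
ee_rot: [0.478, 0.523, 0.476, -0.521]
contact_force: [2.1, 0.5, 5.3]
width: 0.0119
clock: 6.65
position: [0.5096, 0.0296, 0.2704]
ee_rot: [-0.476, -0.52, -0.478, 0.523]
contact_force: [-0.3, -0.7, -0.0]
width: 0.0853
[-0.00300673 -0.00406666  0.10541395] 0.08534208064563056 [-0.26059326 -0.6971531  -0.01006337]
[325.09469864 113.30009764] [325.05617856 296.80965783]
265 53
```

View pics/c4.png

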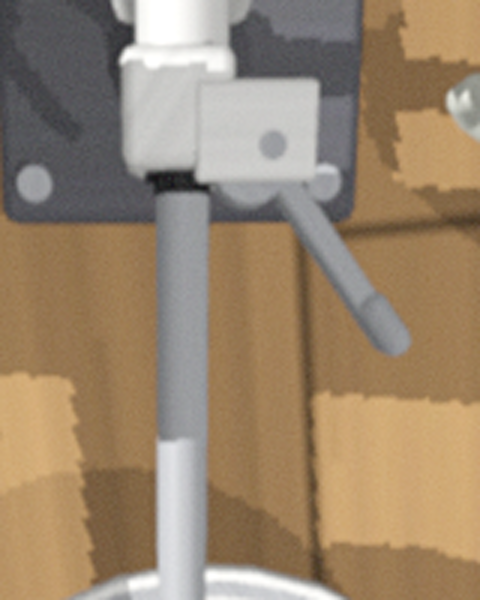

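A black band shows at the mouth (rows 172–193 of the crop). A thin dark rim was already there before, so I'll compare profiles along the rod before and after.

```bash
python3 - <<'E'
from h import *
A=np.array([.5134,.0263,.165]); B=A-.0016*gy
for n in ('w0','w1','w3'):
    im=dict(np.load('pics/%s.npz'%n)); g=cv2.cvtColor(im['pixels'],cv2.COLOR_BGR2GRAY).astype(np.float32)
    xs=np.arange(-.106,-.080,.001); out=[]
    for x in xs:
        v=[]
        for y in (-.002,0,.002):
            uv=proj(im,B+x*gx+y*gy+.0055*gz); v.append(cv2.remap(g,np.float32([[uv[0]]]),np.float32([[uv[1]]]),1)[0,0])
        out.append(int(np.mean(v)))
    print(n,[f'{int(round(x*1000))}:{o}' for x,o in zip(xs,out)])
im=dict(np.load('pics/w3.npz')); P=cloud(im).reshape(-1,3); L=(P-B)@G
k=L[(abs(L[:,0]-.037)<.02)&(abs(L[:,1])<.03)&(L[:,2]>.03)&(L[:,2]<.07)]; print(k.mean(0),k.min(0),k.max(0))
print(proj(im,B-.098*gx+.006*gz)-proj(im,B-.088*gx+.006*gz))
c=im['pixels'][245:345,265:385]; cv2.imwrite('pics/c5.png',np.vstack([cv2.resize(c,(480,400),interpolation=2), cv2.resize(im['pixels'][95:130,295:355],(480,200*1),interpolation=2)]))
E
```

```text
w0 ['-106:200', '-105:201', '-104:200', '-103:198', '-102:191', '-101:167', '-100:108', '-99:77', '-98:124', '-97:152', '-96:154', '-95:153', '-94:154', '-93:153', '-92:153', '-91:154', '-90:152', '-89:153', '-88:152', '-87:152', '-86:152', '-85:152', '-84:153', '-83:152', '-82:152', '-81:153']
w1 ['-106:140', '-105:141', '-104:141', '-103:139', '-102:133', '-101:120', '-100:46', '-99:19', '-98:66', '-97:110', '-96:108', '-95:108', '-94:107', '-93:107', '-92:108', '-91:107', '-90:106', '-89:107', '-88:108', '-87:107', '-86:107', '-85:108', '-84:108', '-83:108', '-82:107', '-81:108']
w3 ['-106:200', '-105:200', '-104:199', '-103:195', '-102:190', '-101:166', '-100:101', '-99:45', '-98:39', '-97:32', '-96:58', '-95:131', '-94:154', '-93:153', '-92:152', '-91:152', '-90:152', '-89:152', '-88:153', '-87:152', '-86:153', '-85:152', '-84:152', '-83:152', '-82:154', '-81:152']
[ 3.44713156e-02 -2.74231951e-05  4.32548115e-02] [ 0.02910902 -0.00724042  0.03002868] [0.04364763 0.00716727 0.04859359]
[ 4.31302569e-03 -1.60666222e+01]
```

View pics/c5.png

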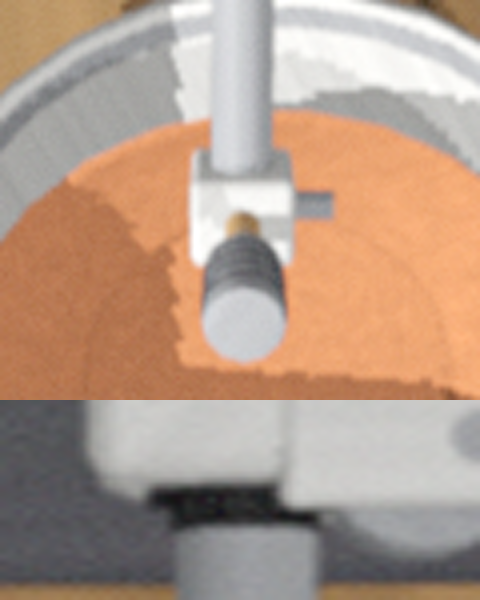

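The ring's outer edge is 2.55 mm beyond the black lip, whose edge was in the same place before, at −98.1 mm. Knob and ring both put the extension at about 134.5 mm. The knob is upright, with its top within 0.1 mm of the axis, so about 0.5 mm remains. Next I'll plan the rod and lever grasp.

```bash
python3 - <<'E'
from h import *
A=np.array([.5134,.0263,.165]); im=dict(np.load('pics/w3.npz')); p,r,s=tcp()
print('pin',G.T@(onz(im,356,101.3,.179)-A),'tip',G.T@(onz(im,393,167,.173)-A), r.as_matrix().round(3).tolist())
O=A-.098*gx-.0013*gy
drop=lambda w:76*(1-np.sqrt(1-(w/2/76)**2))
print([(w,round(drop(w),1)) for w in (85,75,65,55,45,35,28)])
print('above',delta(O+.036*gx+.0327*gy+.05*gz,tool(0)),'down',delta(O+.036*gx+.0327*gy-.032*gz,tool(0)))
E
```

```text
pin [-0.10370367  0.01780616  0.014     ] tip [-0.06290481  0.0446649   0.008     ] [[-0.005, 0.996, -0.089], [-0.0, -0.089, -0.996], [-1.0, -0.005, 0.001]]
[(85, np.float64(13.0)), (75, np.float64(9.9)), (65, np.float64(7.3)), (55, np.float64(5.1)), (45, np.float64(3.4)), (35, np.float64(2.0)), (28, np.float64(1.3))]
above (array([ 5.5 ,  3.55, -5.94]), array([-0.004,  0.001,  0.005])) down (array([13.7 ,  3.59, -5.94]), array([-0.004,  0.001,  0.005]))
```

```bash
python3 -m creep '{"delta_pos": [[0,2,-3],[2,3.5,-5.9],[5,3.55,-5.94],[8,3.56,-5.94],[11,3.58,-5.94],[13.7,3.59,-5.94],[13.7,3.59,-5.94],[13.7,3.59,-5.94]], "dr": [[0,0,0],[0,0,0],[0,0,0],[0,0,0],[0,0,0],[0,0,0],[0,0,0],[0,0,0]]}'
python3 - <<'E'
from h import *
p,r,s=tcp(); A=np.array([.5134,.0263,.165]);O=A-.098*gx-.0013*gy; print((G.T@(p-O)*1000).round(1),s['contact_force'])
E
```

```text
clock: 7.5
position: [0.5509, 0.0852, 0.134]
ee_rot: [-0.476, -0.521, -0.478, 0.523]
contact_force: [0.7, -0.6, 1.2]
width: 0.0854
[ 36.1  33.7 -31. ] [ 0.65087852 -0.55275608  1.15381435]
```

Now I'll bring the finger to bear on the rod by moving +gy in small steps.

```bash
python3 -m creep '{"delta_pos": [[0,0.15,0],[0,0.3,0],[0,0.4,0],[0,0.5,0],[0,0.5,0]], "dr": [[0,0,0],[0,0,0],[0,0,0],[0,0,0],[0,0,0]]}'
python3 - <<'E'
from h import *
p,r,s=tcp(); A=np.array([.5134,.0263,.165]);O=A-.098*gx-.0013*gy; print((G.T@(p-O)*1000).round(1),(G.T@s['contact_force']).round(1),s['width'])
shot('wrist','w4')
E
```

```text
clock: 8.0
position: [0.5543, 0.0854, 0.1354]
ee_rot: [-0.476, -0.52, -0.479, 0.523]
contact_force: [-5.6, 0.4, 4.2]
width: 0.0857
[ 35.6  37.  -29.6] [ 0.1 -5.6  4.2] 0.08565015037319092
```

View pics/w4.png

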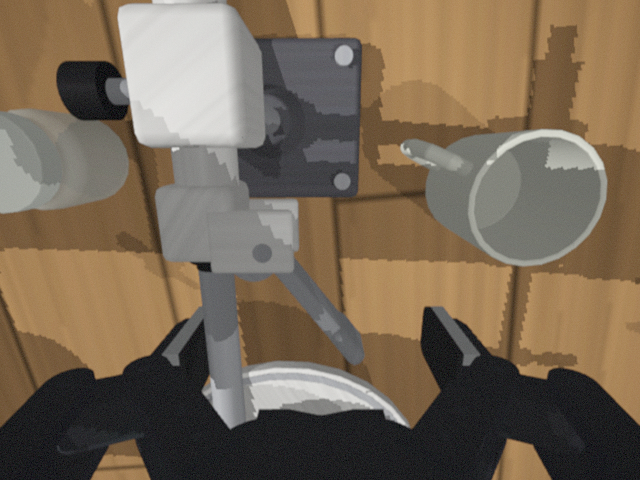

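The left finger bears on the rod (5.6 N), and the lever is clear inside the right finger. I'll close in steps, shifting the hand by half of each step and raising it to cancel the pad swing.

```bash
cat > st.py <<'E'
from h import *
p,r,s=tcp(); A=np.array([.5134,.0263,.165]);O=A-.098*gx-.0013*gy; print((G.T@(p-O)*1000).round(1),(G.T@s['contact_force']).round(1),(s['width']*1000).__round__(1),s['clock'])
E
python3 -m creep '{"delta_pos": [[-0.15,-0.3,0],[-0.3,-0.5,0],[-0.3,-0.5,0]], "dr": [[0,0,0],[0,0,0],[0,0,0]]}' 0.765 40 >/dev/null; python3 st.py
python3 -m creep '{"delta_pos": [[-0.12,-0.3,0],[-0.25,-0.5,0],[-0.25,-0.5,0]], "dr": [[0,0,0],[0,0,0],[0,0,0]]}' 0.53 40 >/dev/null; python3 st.py
```

```text
[ 35.5  32.  -27.3] [ 0.4 -6.7  2.1] 75.5 8.35
[ 35.5  27.  -25.1] [-0.1 -5.9  1. ] 65.6 8.65
```

```bash
python3 -m creep '{"delta_pos": [[-0.1,-0.3,0],[-0.2,-0.4,0],[-0.2,-0.4,0]], "dr": [[0,0,0],[0,0,0],[0,0,0]]}' 0.294 40 >/dev/null; python3 st.py
python3 -m creep '{"delta_pos": [[-0.08,-0.2,0],[-0.12,-0.3,0.05],[-0.12,-0.3,0.1],[-0.12,-0.3,0.1]], "dr": [[0,0,0],[0,0,0],[0,0,0],[0,0,0]]}' 0.153 60 >/dev/null; python3 st.py
python3 -c "
from h import *
im=shot('wrist','w5'); u,v=proj(im,np.array([.5134,.0263,.165])-.098*gx-.0013*gy); print(u,v)
cv2.imwrite('pics/c6.png',cv2.resize(im['pixels'][200:400,150:390],None,fx=3,fy=3,interpolation=2))"
```

```text
[ 36.3  22.1 -23.4] [ 2.1 -8.   0.9] 55.3 8.95
[ 36.5  19.1 -22.3] [ 0.6 -7.  -0.2] 49.6 9.35
268.8967825341261 250.3959599018586
```

View pics/c6.png

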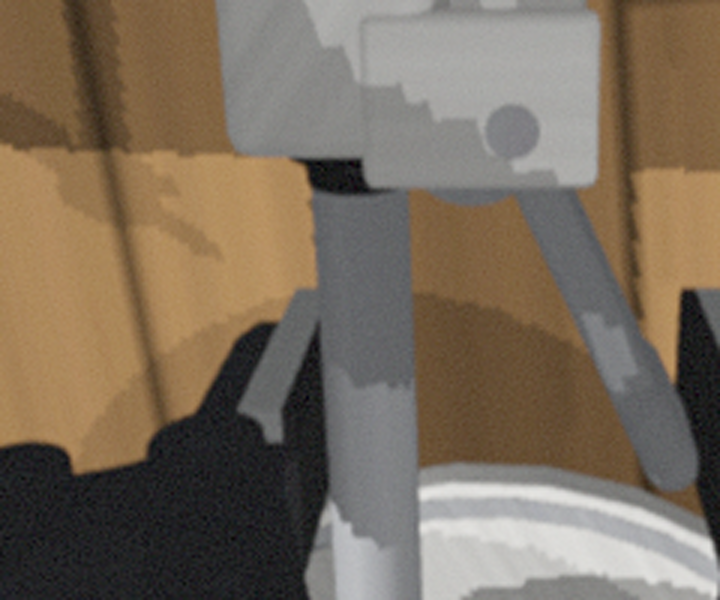

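The left finger bears on the rod and the right finger is just reaching the lever end. The ring shows at the mouth at crop (340,175). I'll check the ring numerically before going on.

```bash
cat > prof.py <<'E'
from h import *
import sys
B=np.array([.5134,.0263,.165])-.0013*gy
def prof(n,ys=(-.004,-.003,-.002)):
    im=dict(np.load('pics/%s.npz'%n)); g=cv2.cvtColor(im['pixels'],cv2.COLOR_BGR2GRAY).astype(np.float32)
    xs=np.arange(-.104,-.090,.0005); o=[]
    for x in xs:
        uv=np.float32([proj(im,B+x*gx+y*gy+np.sqrt(36e-6-y*y)*gz) for y in ys])
        o.append(cv2.remap(g,uv[:,:1],uv[:,1:],1).mean())
    o=np.array(o); d=o<(o.min()+np.median(o[-8:]))/2; k=np.where(d)[0]
    lo=o.min(); hi=o[-6:].mean(); j=k[-1]; f=((lo+hi)/2-o[j])/(o[j+1]-o[j]); 
    hi2=o[:5].mean(); i=k[0]
    t=(lo+hi2)/2; i=np.where(o<t)[0][0]; f2=(o[i-1]-t)/(o[i-1]-o[i])
    print(n,'collar edge %.2f  dark outer edge %.2f'%((xs[i-1]+f2*.0005)*1000,(xs[j]+f*.0005)*1000))
for n in sys.argv[1:]: prof(n)
E
python3 prof.py w0 w1 w3 w4 w5
```

```text
w0 collar edge -100.36  dark outer edge -98.14
w1 collar edge -100.28  dark outer edge -98.08
w3 collar edge -100.17  dark outer edge -95.54
w4 collar edge -98.78  dark outer edge -95.70
w5 collar edge -98.79  dark outer edge -94.66
```

```bash
python3 -m creep '{"delta_pos": [[-0.05,-0.2,0],[-0.1,-0.4,0],[-0.1,-0.4,0]], "dr": [[0,0,0],[0,0,0],[0,0,0]]}' -0.04 80 >/dev/null; python3 st.py
python3 -c "
from h import *
shot('wrist','w6')"; python3 prof.py w6
```

```text
[ 36.6  14.9 -21. ] [-0.1 -8.7  1.5] 40.8 9.7
w6 collar edge -98.88  dark outer edge -94.41
```

```bash
python3 -m creep '{"delta_pos": [[-0.03,-0.15,0],[-0.07,-0.3,0],[-0.07,-0.3,0]], "dr": [[0,0,0],[0,0,0],[0,0,0]]}' -0.2 90 >/dev/null; python3 st.py
python3 -c "
from h import *
shot('wrist','w7')"; python3 prof.py w7
```

```text
[ 36.8  11.5 -20.2] [ 0.7 -9.3  3. ] 34.0 10.05
w7 collar edge -98.83  dark outer edge -94.32
```

The rod follows the finger, and the ring is about 0.7 mm too far out. I'll ease it in 0.4 mm while shutting fully.

```bash
python3 -m creep '{"delta_pos": [[-0.02,-0.1,-0.04],[-0.05,-0.25,-0.04],[-0.05,-0.3,-0.04],[-0.05,-0.3,-0.04],[-0.05,-0.3,-0.04]], "dr": [[0,0,0],[0,0,0],[0,0,0],[0,0,0],[0,0,0]]}' -1 90 >/dev/null; python3 st.py
python3 -c "
from h import *
shot('wrist','w8')"; python3 prof.py w8
```

```text
[ 36.8   6.9 -19.3] [  2.1 -12.4   8.4] 22.4 10.6
w8 collar edge -98.78  dark outer edge -94.27
```

```bash
python3 -c "
from h import *
im=dict(np.load('pics/w8.npz'))
cv2.imwrite('pics/c7.png',cv2.resize(im['pixels'][220:420,200:440],None,fx=3,fy=3,interpolation=2))"
```

```text
(no output)
```

View pics/c7.png

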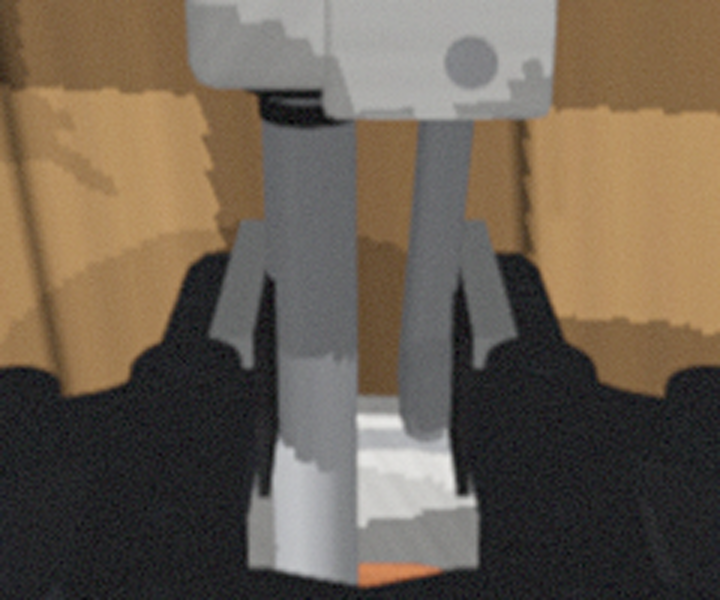

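The lever lies alongside the rod between the two pads. A thin light line between lip and ring, at crop (300,97), suggests the ring is slightly past flush. I'll ease it in while holding, then check the lever angle numerically.

```bash
python3 -m creep '{"delta_pos": [[0,0,-0.04],[0,0,-0.08],[0,0,-0.1],[0,0,-0.1]], "dr": [[0,0,0],[0,0,0],[0,0,0],[0,0,0]]}' >/dev/null; python3 st.py
python3 - <<'E'
from h import *
im=dict(np.load('pics/w8.npz')); A=np.array([.5134,.0263,.165]);O=A-.098*gx-.0013*gy
f=lambda u,v,z=.173:(G.T@(onz(im,u,v,z)-O)*1000).round(1)
c=lambda x,y:f(200+x/3,220+y/3)
a,b=c(447,125),c(425,425); print('lever',a,b,np.arctan2(b[1]-a[1],b[0]-a[0])); print('outer',c(473,125),c(452,400))
print('rod',[(G.T@(onz(im,200+x/3,220+y/3,.165)-O)*1000).round(1) for x,y in((263,160),(355,160),(277,440),(357,440))])
shot('wrist','w9')
E
python3 prof.py w9
```

```text
[ 36.8   6.9 -19.3] [  4.6 -12.5   7.8] 23.0 11.05
lever [ 2.9 16.9  8. ] [43.7 14.9  8. ] -0.04898040092372719
outer [ 2.9 20.   8. ] [40.  18.3  8. ]
rod [array([10.3, -5.8,  0. ]), array([10.3,  5.9,  0. ]), array([51.8, -5.2,  0. ]), array([51.7,  5.9,  0. ])]
w9 collar edge -98.82  dark outer edge -94.23
```

The lever is shut to within measurement (parallel to the rod, about −0.05 rad). The ring is about 0.8 mm past flush, so I'll try a slightly firmer push inward.

```bash
python3 -m creep '{"delta_pos": [[0,0,-0.05],[0,0,-0.1],[0,0,-0.15],[0,0,-0.2],[0,0,-0.2]], "dr": [[0,0,0],[0,0,0],[0,0,0],[0,0,0],[0,0,0]]}' >/dev/null; python3 st.py
python3 - <<'E'
from h import *
shot('wrist','w10')
E
python3 prof.py w10
```

```text
[ 36.9   6.9 -19.3] [  9.1 -12.8   7.6] 23.0 11.6
w10 collar edge -98.82  dark outer edge -94.26
```

```bash
python3 -m creep '{"delta_pos": [[0,0,-0.1],[0,0,-0.2],[0,0,-0.3],[0,0,-0.4],[0,0,-0.5],[0,0,-0.5]], "dr": [[0,0,0],[0,0,0],[0,0,0],[0,0,0],[0,0,0],[0,0,0]]}' >/dev/null; python3 st.py
python3 - <<'E'
from h import *
shot('wrist','w11')
E
python3 prof.py w11
```

```text
[ 36.8   6.8 -19.3] [ 22.  -12.2   9.3] 22.6 12.25
w11 collar edge -98.78  dark outer edge -94.38
```

The cam has locked the rod: 22 N of push moved it only 0.1 mm. I'll take the push off, keep the grip and do the final checks.

```bash
python3 -m creep '{"delta_pos": [[0,0,0.2],[0,0,0.4],[0,0,0.6],[0,0,0.8],[0,0,0.8],[0,0,0.8],[0,0,0.8],[0,0,0.8]], "dr": [[0,0,0],[0,0,0],[0,0,0],[0,0,0],[0,0,0],[0,0,0],[0,0,0],[0,0,0]]}' >/dev/null; python3 st.py
python3 - <<'E'
from h import *
shot('wrist','w12'); a=np.load('pics/top0.npz')
for n,lo in (('top',None),('side',None)):
    im=shot(n,n+'1'); P=cloud(im).reshape(-1,3); L=(P-np.array([.5134,.0263,.165])+.0013*gy)@G
    k=L[(abs(L[:,0]-.0375)<.012)&(abs(L[:,1])<.04)&(L[:,2]>.028)&(L[:,2]<.06)]
    print(n,len(k),'knob',k.mean(0) if len(k) else 0, (np.median(k,0),k[:,2].max()) if len(k) else 0)
    c=L[(abs(L[:,0]-.037)<.012)&(abs(L[:,1])<.013)&(abs(L[:,2])<.012)]; print('chuck',len(c),c.mean(0) if len(c) else 0)
    d=cv2.absdiff(im['pixels'],np.load('pics/%s0.npz'%n)['pixels']).max(2)
    if n=='top': print('diff boxes',[tuple(b[:5]) for b in cv2.connectedComponentsWithStats((d>60).astype(np.uint8))[2][1:] if b[4]>25])
E
python3 prof.py w12
```

```text
[ 36.8   6.9 -19.3] [  1.8 -11.8   7.7] 22.6 13.1
top 36 knob [0.03775073 0.00066563 0.0472483 ] (array([0.03736498, 0.00087694, 0.04742472]), np.float64(0.05104549612184714))
chuck 47 [3.59283284e-02 4.05704025e-05 7.41456363e-03]
diff boxes [(np.int32(416), np.int32(90), np.int32(116), np.int32(50), np.int32(3472)), (np.int32(284), np.int32(97), np.int32(44), np.int32(34), np.int32(804)), (np.int32(540), np.int32(96), np.int32(49), np.int32(28), np.int32(250)), (np.int32(370), np.int32(100), np.int32(41), np.int32(28), np.int32(799)), (np.int32(544), np.int32(126), np.int32(9), np.int32(47), np.int32(98)), (np.int32(283), np.int32(131), np.int32(44), np.int32(50), np.int32(876)), (np.int32(351), np.int32(135), np.int32(17), np.int32(49), np.int32(88)), (np.int32(325), np.int32(161), np.int32(24), np.int32(24), np.int32(151)), (np.int32(563), np.int32(173), np.int32(51), np.int32(53), np.int32(1260)), (np.int32(362), np.int32(179), np.int32(16), np.int32(4), np.int32(34)), (np.int32(272), np.int32(180), np.int32(21), np.int32(20), np.int32(90)), (np.int32(220), np.int32(187), np.int
[... 1829 characters left out ...]
int32(576), np.int32(383), np.int32(54), np.int32(55), np.int32(1385)), (np.int32(636), np.int32(419), np.int32(4), np.int32(19), np.int32(31)), (np.int32(226), np.int32(422), np.int32(15), np.int32(3), np.int32(29)), (np.int32(246), np.int32(422), np.int32(32), np.int32(3), np.int32(46)), (np.int32(364), np.int32(436), np.int32(17), np.int32(44), np.int32(431)), (np.int32(295), np.int32(449), np.int32(59), np.int32(31), np.int32(586)), (np.int32(241), np.int32(454), np.int32(49), np.int32(26), np.int32(733)), (np.int32(393), np.int32(461), np.int32(85), np.int32(19), np.int32(1224))]
side 0 knob 0 0
chuck 5 [ 0.03146921 -0.00831211 -0.00438796]
w12 collar edge -98.87  dark outer edge -94.24
```

```bash
python3 -c "
from rig import manip; print(manip.sign_off())"
```

```text
the job is handed in; nothing more can be done
None
```

The pencil arm is set over the wheel, the lever is shut, and I handed in with both fingers still gripping (clock about 13 s of the 38 s). The ring is not exactly flush: it sits roughly 0.4 to 0.8 mm past the mouth.

I turned the rod upright by its knob and drew it out to just short of the mark. I then let go for a look. With one finger bearing on the rod, I closed the other on the lever in steps until it was shut, and held a 90 N grip.

**Last checks:**
- **Knob:** it is upright to about 0.015 rad.
- **Lever:** it lies along the rod. The picture gave about −0.05 rad, which I read as shut within measuring error.
- **Ring:** while bearing on the rod I drew it about 1 mm further out, and the cam did not draw it back in as I had allowed for. Once the lever was shut the rod was locked, and easing it back with up to 22 N moved it only about 0.1 mm, so I took that push off.
- **Grip width:** the reading of 22.6 mm disagrees with the 28 mm expected across rod and lever. I put this down to the pads giving under load, since the knob also read about 2 mm narrow.
- **Other objects:** the arm never came near the plate, pots, jar or tools. An image comparison meant to confirm they had not moved was spoiled by the arm's shadows.

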